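Pack the squeegee case after printing

ROBOT

A 6-joint arm with a two-finger parallel gripper is mounted at the origin on the work surface. World frame = base frame: x ahead of the robot, y to its left, z up, the work surface at z = 0. Lengths are in m, angles in rad, forces in N, time in s.
With the tool pointing down it reaches from about 0.275 to 0.85 m from the base axis. Payload 5.2 kg.
Tool frame: the origin (TCP) lies at the very end of the fingers, on their centre line; the grasp point (between the pads) lies 19 mm behind it; z points along the fingers, y is the line along which they close (so a half turn about z gives the same grasp; the last joint's range is limited). The gripper opens to 85 mm and grips with 20 to 120 N. Pads are 22 mm wide; open, the fingers measure 114 mm over their backs; the gripper's body (76 mm by 85 mm) begins 54 mm behind the grasp point. The pads swing forward as they close: fully open they stand 13 mm farther back than shut.
Start: joints at [-1.362, 0.259, 1.535, -0, 1.348, -0.203], TCP at [0.22, -0.504, 0.231] pointing down, gripper open.
Joint ranges: [-3.14, 3.14], [-0.91, 2.08], [0.19, 2.58], [-1.22, 4.36], [0.22, 2.71], [-3.12, 3.12]. Speed limits (rad/s): [2.57, 2.57, 3.14, 3.14, 3.14, 3.14].

INTERFACE

Orientations are given as a unit quaternion [x, y, z, w].
In Python, from station import robot gives the robot as it stands.
- The arm moves only by the tool play_rows, never from a script. Its argument "targets" is one flat list of numbers, 7 for each row, row after row: the shift along the tool's x, y, z in mm, then the turn, a rotation vector about the tool's x, y, z in rad, then the gripper's target within -1 to 1 (fully open at 1, half-way at 0, shut at -1). A call has 1 to 20 rows; each row is the pose to reach, as a shift and turn from the pose commanded when the call began, along the tool's axes at that moment; what a row does not reach only later rows make up. A row lasts 1/12 s, in which the tool goes at most 41.7 mm and 7.16 degrees, less where a joint would pass 70% of its speed; a pose out of reach is approached as far as the arm can. A call with a gripper value outside its range is refused whole. The fingers move at their own pace and stop on an object; "newtons" is the grip in N (left out, the last holds). Time passes only in rows, so rows that repeat a pose let the fingers close. It gives the time, the measured TCP pose, the force, the opening and the grip force at its end, in the units of the state.
- robot.read_state(): the state, without advancing time (a new reading comes with each control period).
- robot.camera(name): name is "side" or "top"; returns a dict with "pixels" (400x640x3 uint8, red, green, blue), "depth" (400x640 float32, m along the optical axis (not along the pixel's ray), 0 where there is no reading), "fx", "fy", "cx", "cy" (pixels), "cam_to_world" (4x4, takes a point from camera to world coordinates). Camera axes: x right, y up, looking along -z (the intrinsics and any distortion apply to the point x, -y, -z); pixel columns grow to the right and rows downward; lengths in m; the calibration is good to about 2 mm. A picture is of the moment at which its call begins.
- robot.hand_in(): hands the job in; it is judged then, once.
The state is a dict: "time": time; "q": joint angles; "qvel": joint speeds; "joint_torque": joint torques, N m; "tcp_pos": TCP position; "eef_rot": TCP orientation; "wrist_force": force on the tool from outside, world axes, zero at the start; "moment": the same for the moment, N m; "width": finger opening in m; "finger_force": force on a finger pad.
Only numpy, scipy, OpenCV 4.12 (cv2) and the standard library are available. Lean on these libraries where they do the work, as an engineer would, in place of code of your own. Each camera call takes 0.05 s, during which the arm holds its last target. There are 200 camera calls.

TASK

Pack up the squeegees: first take the wet scrub brush out of the aluminium case and lay it on the rubber draining mat, then pick every squeegee (wooden handle with a rubber blade along one side) out of the crate and lay it in the case. Once they are all in, lower the case's lid gently until it is fully shut. Leave the other tools in the crate and everything else on the table where it stands.

Things in the scene. Friction and masses are not known exactly. Their poses are not given: they have to be found in the camera images.
- squeegee0: squeegee lying flat: wooden bar 130 x 36 x 24 mm with a grip rib 70 x 18 x 20 on the middle of its top (44 high in all) and a dark rubber blade 10 wide, 9 thick along one side; footprint 130 x 46. Origin: centre of the underside, below the rib; x along the length, y across (bar -23 to +13, blade to +23), z up through the rib. 2 to 4 are there, the rest read None
- squeegee1: squeegee lying flat: wooden bar 130 x 36 x 24 mm with a grip rib 70 x 18 x 20 on the middle of its top (44 high in all) and a dark rubber blade 10 wide, 9 thick along one side; footprint 130 x 46. Origin: centre of the underside, below the rib; x along the length, y across (bar -23 to +13, blade to +23), z up through the rib. 2 to 4 are there, the rest read None
- squeegee2: squeegee lying flat: wooden bar 130 x 36 x 24 mm with a grip rib 70 x 18 x 20 on the middle of its top (44 high in all) and a dark rubber blade 10 wide, 9 thick along one side; footprint 130 x 46. Origin: centre of the underside, below the rib; x along the length, y across (bar -23 to +13, blade to +23), z up through the rib. 2 to 4 are there, the rest read None
- squeegee3: squeegee lying flat: wooden bar 130 x 36 x 24 mm with a grip rib 70 x 18 x 20 on the middle of its top (44 high in all) and a dark rubber blade 10 wide, 9 thick along one side; footprint 130 x 46. Origin: centre of the underside, below the rib; x along the length, y across (bar -23 to +13, blade to +23), z up through the rib. 2 to 4 are there, the rest read None
- brush: wooden scrub brush with white bristles pointing down, 130 x 46 x 40 mm, about 0.16 kg; starts in the case. Origin: centre of the underside (bristle tips); x along the length, z up
- case: open aluminium case fixed to the table, 165 (x) x 340 (y) x 60 mm high, walls and floor 5 mm, inside 155 x 330 x 55 deep; origin: centre of the underside, x towards the hinged side (away from the robot), z up. On the robot's left or right, the crate on the other side
- case_floor (a point): centre of the case's inner floor, 5 mm above its underside. Four squeegees fit on this floor side by side with their length along the case's x; 76 mm from one to the next across y leaves room for the fingers
- lid (a joint): lid angle, rad: 0 = shut flat, grows as it opens, pi/2 = upright, at most 1.9; starts at 1.60 to 1.80. Aluminium panel 165 x 340 x 8 mm, 0.3 kg, hinged along the case's y at x = +82.5, z = 60.5 mm of the case frame. Shut, its outer face is 68.5 mm above the table. Stiff hinge (0.36 N m friction): it stays where left and must be pushed all the way, 3 to 5 N near the free edge
- lid_edge (a point): middle of the lid's free edge, mid-thickness, 165 mm from the hinge line
- crate: open blue plastic crate fixed to the table, 322 (x) x 348 (y) x 32 mm high, walls and floor 6 mm; origin: centre of the underside, z up. Holds the squeegees mixed with other tools, all lying with their length roughly along the crate's x in two rows, about 76 mm from one to the next across y
- mat: black ribbed rubber draining mat fixed to the table between crate and case, 200 (x) x 110 (y) x 5 mm; origin: centre of the underside, z up
- bare_handle: spare squeegee handle without a blade (NOT a squeegee), 130 x 36 x 24 mm with the same rib on top, in the crate; origin: centre of the underside, x along the length
- tape_roll: small roll of paper tape lying flat in the crate, 50 mm across, 24 mm high; origin: centre of the underside
- ink_tin: small closed steel tin lying flat in the crate, 50 mm across, 24 mm high; origin: centre of the underside
- scraper: scraper lying in the crate: black grip 70 x 26 x 14 mm with a steel blade 60 x 48 x 4 mm, 130 mm long over all; origin: below the middle, blade towards +x
- spray_can: spray can standing on the right side of the table, 64 mm across, 200 mm high; origin: centre of the underside
- ink_tub: white tub standing at the back of the table, beyond the mat, 90 mm across, 85 mm high; origin: centre of the underside
- cleaner: bottle standing on the left side of the table, 64 mm across, 170 mm high; origin: centre of the underside

How it is judged:
By the outcome, as a careful person would: the job done as asked, in the order asked, and still so for the second after the job is handed in, with the robot touching nothing.
Of squeegee0, squeegee1, squeegee2, squeegee3 only 2 to 4 are there at a start; the rules pass over those that are not, and their reading is None.
At some moment in a run one of squeegee0, squeegee1, squeegee2, squeegee3 may be knocked a few centimetres aside while the robot is not near it.
Once in a run the grip may slacken for a moment while it holds something.
It also fails if it takes over 210 s, if anything falls off the work surface, if the arm or the gripper's body presses on something with over 40 N, if the wrist force passes 120 N, or if a joint passes its speed limit or range.

## Working session

There is one attempt and no reset: what is moved stays moved. The work goes in short steps, Python scripts to look and compute and a tool call to move; the robot and the scene stay as the last step left them, time stands still between calls to the robot, and variables do not carry over. Pictures are saved under pics/ and viewed, at most 14 in all, crops included, and the job is handed in when it is done.

Besides the shell and the picture viewer there is one more tool, called after ">>>" by a JSON object that holds its "api" and its "payload", one argument or row to a line. play_rows: Moves the arm, as the interface text tells. Its arguments: {"type":"object","properties":{"targets":{"type":"array","items":{"type":"number"}},"newtons":{"type":"number"}},"required":["targets"]}

```bash
ls; mkdir -p pics; cat > h.py <<'E'
import numpy as np, cv2
from station import robot
def shot(name,fn=None):
    c=robot.camera(name)
    if fn: cv2.imwrite(f'pics/{fn}.png',c['pixels'][:,:,::-1])
    return c
def pts(c):
    d=c['depth'];v,u=np.mgrid[:d.shape[0],:d.shape[1]]
    P=np.stack([(u-c['cx'])/c['fx']*d,-(v-c['cy'])/c['fy']*d,-d,np.ones_like(d)],-1)
    return (P@c['cam_to_world'].T)[...,:3]
E
python3 - <<'E'
from h import *
s=robot.read_state();print({k:np.round(v,3) for k,v in s.items()})
for n in('top','side'):
    c=shot(n,n+'0');print(n,c['fx'],c['cx'],c['cy'],[k for k in c],np.round(c['cam_to_world'],3).tolist())
E
```

```text
pics
{'time': np.float64(0.0), 'q': array([-1.362,  0.259,  1.536,  0.   ,  1.348, -0.203]), 'qvel': array([ 0.001, -0.   , -0.001, -0.001,  0.001, -0.   ]), 'joint_torque': array([-1.0000e-03, -4.4604e+01, -2.9057e+01, -0.0000e+00,  1.2000e-02,
       -0.0000e+00]), 'tcp_pos': array([ 0.22 , -0.503,  0.23 ]), 'eef_rot': array([ 0.979,  0.204,  0.   , -0.001]), 'wrist_force': array([ 0.104,  0.692, -0.588]), 'moment': array([ 0.024,  0.004, -0.01 ]), 'finger_force': np.float64(0.0), 'width': np.float64(0.086)}
top 429.1840374513826 319.27710346438835 203.1824634973292 ['pixels', 'depth', 'fx', 'fy', 'cx', 'cy', 'cam_to_world'] [[-0.012, 0.99, -0.143, 0.359], [-1.0, -0.012, 0.001, -0.007], [-0.001, 0.143, 0.99, 1.665], [0.0, 0.0, 0.0, 1.0]]
side 478.4346915221468 328.32441166794365 201.9995993216953 ['pixels', 'depth', 'fx', 'fy', 'cx', 'cy', 'cam_to_world'] [[-0.797, 0.33, -0.506, -0.335], [-0.604, -0.43, 0.671, 1.232], [0.004, 0.84, 0.542, 1.063], [0.0, 0.0, 0.0, 1.0]]
```

View pics/top0.png

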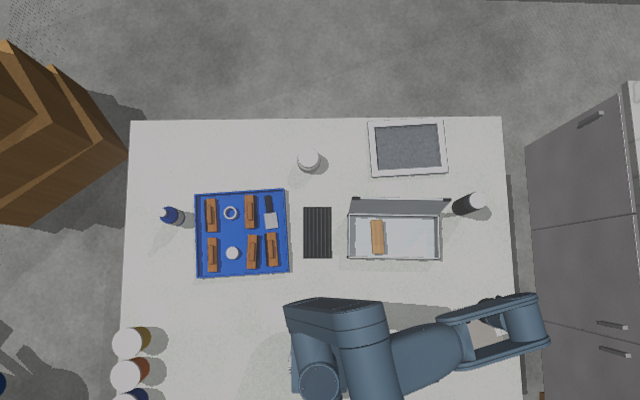

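View pics/side0.png

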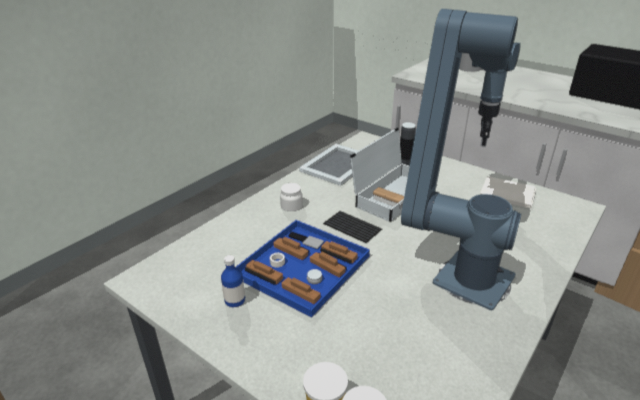

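```bash
python3 - <<'E'
from h import *
im=cv2.imread('pics/top0.png');a=cv2.resize(im[180:285,185:295],None,fx=5,fy=5,interpolation=cv2.INTER_CUBIC)
cv2.imwrite('pics/crate0.png',a)
c=shot('top');P=pts(c);hsv=cv2.cvtColor(c['pixels'],cv2.COLOR_RGB2HSV)
roi=np.zeros(hsv.shape[:2],np.uint8);roi[180:285,185:450]=1
def comp(m,lab,amin=40):
    n,l,st,ce=cv2.connectedComponentsWithStats(m.astype(np.uint8)*roi)
    for i in range(1,n):
        if st[i,4]<amin: continue
        q=P[l==i];r=cv2.minAreaRect((q[:,:2]*1000).astype(np.float32))
        print(lab,np.round(ce[i]),st[i,4],'rect mm',np.round(r[0]),np.round(r[1]),round(r[2],1),'z',np.round(np.percentile(q[:,2],[5,50,95])*1000))
comp((hsv[...,0]<22)&(hsv[...,1]>90)&(hsv[...,2]>60),'wood')
comp((hsv[...,0]>100)&(hsv[...,0]<130)&(hsv[...,1]>120),'crate')
comp(hsv[...,2]<60,'dark')
comp((P[...,2]>.04)&(P[...,2]<.075)&(P[...,1]<-.1),'rim')
comp((P[...,2]>.1)&(P[...,1]<-.05),'lid')
for v,u in[(240,350),(240,345),(240,410),(200,390),(212,390),(205,395)]:print(v,u,P[v,u].round(3))
E
```

```text
wood [249. 211.] 267 rect mm [465. 163.] [390. 101.] 43.6 z [24. 33. 54.]
wood [211. 215.] 293 rect mm [445. 235.] [502. 115.] 57.5 z [24. 33. 54.]
wood [377. 236.] 368 rect mm [ 445. -124.] [126. 262.] 10.8 z [39. 45. 51.]
wood [272. 249.] 300 rect mm [423.  95.] [206. 124.] 89.3 z [25. 32. 54.]
wood [251. 251.] 290 rect mm [412. 130.] [276. 125.] 89.6 z [24. 32. 55.]
wood [212. 254.] 284 rect mm [410. 205.] [126. 421.] 1.8 z [24. 32. 54.]
crate [241. 234.] 4622 rect mm [490. 234.] [320. 466.] 3.3 z [ 0.  7. 32.]
crate [230. 213.] 47 rect mm [565. 339.] [24. 28.] 86.8 z [ 0.  6. 11.]
dark [322. 237.] 64 rect mm [463. -20.] [ 12. 209.] 86.6 z [-1.  6. 12.]
dark [306. 243.] 51 rect mm [459.  45.] [138.  15.] 1.0 z [ 0.  6. 12.]
dark [266. 249.] 40 rect mm [422. 196.] [114.   6.] 4.6 z [16. 22. 28.]
dark [257. 251.] 58 rect mm [415. 113.] [114. 241.] 0.2 z [18. 23. 28.]
rim [395. 232.] 589 rect mm [ 465. -285.] [344. 172.] 88.5 z [44. 59. 69.]
rim [377. 237.] 370 rect mm [ 463. -226.] [126.  46.] 1.3 z [41. 46. 51.]
lid [399. 204.] 1289 rect mm [ 568. -288.] [340.  33.] 88.6 z [109. 177. 223.]
240 350 [ 0.453 -0.126  0.008]
240 345 [ 0.454 -0.107  0.001]
240 410 [ 0.45  -0.357  0.011]
200 390 [ 0.576 -0.251  0.215]
212 390 [ 0.551 -0.272  0.082]
205 395 [ 0.565 -0.276  0.166]
```

View pics/crate0.png

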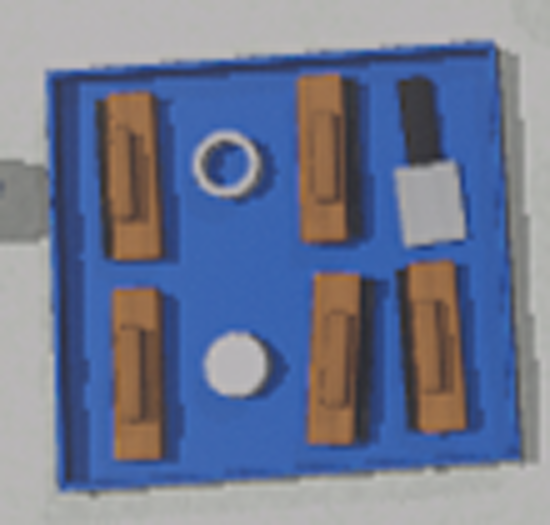

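```bash
cat >> h.py <<'E'
def meas(c,P,y0=.03,y1=.30):
    hsv=cv2.cvtColor(c['pixels'],cv2.COLOR_RGB2HSV)
    w=((hsv[...,0]<22)&(hsv[...,1]>90)&(hsv[...,2]>50)&(P[...,2]>.015)&(P[...,2]<.1)&(P[...,1]>y0)&(P[...,1]<y1)&(P[...,0]>.25)&(P[...,0]<.65)).astype(np.uint8)
    n,l,st,ce=cv2.connectedComponentsWithStats(w)
    for i in range(1,n):
        if st[i,4]<60: continue
        q=P[l==i]; zt=np.percentile(q[:,2],97)
        top=q[q[:,2]>zt-.008]; r=cv2.minAreaRect((q[:,:2]*1000).astype(np.float32))
        b=q[:,:2]-q[:,:2].mean(0);_,_,V=np.linalg.svd(b,full_matrices=False);a=V[0]*np.sign(V[0][0])
        n_=np.array([-a[1],a[0]]);m=top[:,:2].mean(0);print('px',ce[i].round(),'n',st[i,4],'bar',(q[:,:2].mean(0)*1000).round(),'rib',(m*1000).round(),len(top),'yaw',round(np.degrees(np.arctan2(a[1],a[0])),1),'size',np.round(r[1]),'ztop',round(zt*1000))
        f=P.reshape(-1,3);d=f[:,:2]-m;t=d@a;s=d@n_;o=''
        for k in range(-32,33,4):
            sel=(abs(t)<.045)&(abs(s*1000-k)<2)&(f[:,2]<.1)
            o+=f"{k}:{hsv[...,2].ravel()[sel].mean():.0f}/{hsv[...,1].ravel()[sel].mean():.0f}/{f[sel,2].mean()*1000:.0f} "
        print('  ',o)
E
python3 - <<'E'
from h import *
c=shot('top');P=pts(c)
meas(c,P);meas(c,P,-.5,-.1)
f=P.reshape(-1,3);hsv=cv2.cvtColor(c['pixels'],cv2.COLOR_RGB2HSV)
def box(m,l):
    m=cv2.morphologyEx(m.astype(np.uint8),cv2.MORPH_OPEN,np.ones((2,2)))>0
    r=cv2.minAreaRect((P[m][:,:2]*1000).astype(np.float32));print(l,m.sum(),np.round(r,1) if 0 else r)
Y=P[...,1];X=P[...,0];Z=P[...,2];R=(X>.25)&(X<.65)
box((hsv[...,2]<75)&R&(abs(Y+0)<.09)&(Z<.03),'mat')
box((Z>.052)&(Z<.075)&(Y<-.08)&(Y>-.5)&R&(X<.56),'case')
L=P[(Z>.1)&(Z<.3)&(Y<-.1)&(Y>-.4)&R];A=np.polyfit(L[:,2],L[:,0],1);print('lid slope dx/dz',A,'angle',np.pi/2+np.arctan(A[0]))
E
```

```text
px [249. 211.] n 268 bar [567. 260.] rib [566. 255.] 64 yaw 2.0 size [126.  33.] ztop 55
   -32:176/170/7 -28:146/163/7 -24:122/152/7 -20:80/80/17 -16:56/24/22 -12:77/57/27 -8:103/99/39 -4:141/127/48 0:145/128/46 4:146/129/45 8:145/129/43 12:137/126/31 16:144/130/30 20:155/143/30 24:142/114/25 28:140/88/8 32:167/165/6 
px [272. 249.] n 299 bar [422. 172.] rib [421. 177.] 61 yaw 4.7 size [126.  37.] ztop 55
   -32:159/168/5 -28:129/162/6 -24:103/122/13 -20:132/122/29 -16:136/130/31 -12:121/119/30 -8:107/108/38 -4:139/129/49 0:147/132/46 4:150/133/46 8:150/134/42 12:114/112/28 16:71/48/23 20:55/19/23 24:97/103/18 28:159/166/7 32:169/171/7 
px [251. 251.] n 288 bar [414. 249.] rib [414. 245.] 72 yaw -1.8 size [ 33. 125.] ztop 55
   -32:173/171/7 -28:137/164/7 -24:106/138/12 -20:67/58/22 -16:54/30/23 -12:78/66/26 -8:103/104/39 -4:141/130/46 0:145/131/47 4:146/131/46 8:143/130/44 12:139/128/32 16:148/134/31 20:152/135/30 24:116/57/24 28:142/96/7 32:168/169/6 
px [377. 236.] n 366 bar [ 464. -225.] rib [ 464. -226.] 251 yaw 1.9 size [122.  43.] ztop 51
   -32:134/16/6 -28:117/11/8 -24:125/38/43 -20:145/82/45 -16:160/98/46 -12:161/97/46 -8:165/97/45 -4:169/98/45 0:170/97/44 4:164/97/45 8:163/97/45 12:170/97/45 16:173/98/45 20:160/64/27 24:172/22/13 28:184/8/5 32:183/7/5 
mat 965 ((469.2364501953125, -2.487743377685547), (101.65409088134766, 220.24195861816406), 89.08806610107422)
case 381 ((459.35699462890625, -242.19471740722656), (186.754638671875, 475.2104797363281), 1.6876134872436523)
lid slope dx/dz [0.20866976 0.53235821] angle 1.7765141273612373
```

```bash
python3 - <<'E'
from h import *
c=shot('top');P=pts(c)
meas(c,P,.30,.47)
f=P.reshape(-1,3);hsv=cv2.cvtColor(c['pixels'],cv2.COLOR_RGB2HSV)
X,Y,Z=P[...,0],P[...,1],P[...,2]
m=((Z>.05)&(Z<.07)&(Y<-.08)&(Y>-.5)&(X>.35)&(X<.6)).astype(np.uint8)
n,l,st,ce=cv2.connectedComponentsWithStats(m,connectivity=8)
for i in range(1,n):
    if st[i,4]>30:
        q=P[l==i];print('rim',st[i],cv2.minAreaRect((q[:,:2]*1000).astype(np.float32)),(q.min(0)*1000).round(),(q.max(0)*1000).round())
fl=P[(Z<.009)&(Z>-.005)&(Y<-.14)&(Y>-.43)&(X>.39)&(X<.53)];print('floor',np.median(fl,0))
# mat: dark by row band
for x in(.40,.46,.52):
    s=(abs(X-x)<.004)&(abs(Y)<.1)&(hsv[...,2]<110)&(Z<.03);print('mat y',x,np.percentile(Y[s],[2,98]).round(3))
s=(abs(Y+.005)<.03)&(hsv[...,2]<90)&(Z<.03)&(X>.3)&(X<.62);print('mat x',np.percentile(X[s],[2,98]).round(3))
b=(hsv[...,0]>100)&(hsv[...,0]<130)&(hsv[...,1]>120)&(X<.65)&(X>.3)&(Y>.07)&(Y<.47)
print('crate',cv2.minAreaRect((P[b][:,:2]*1000).astype(np.float32)))
E
```

```text
px [211. 215.] n 291 bar [553. 405.] rib [553. 410.] 56 yaw 4.7 size [127.  39.] ztop 55
   -32:158/160/7 -28:128/153/8 -24:104/115/13 -20:108/103/23 -16:139/126/32 -12:122/116/31 -8:102/97/39 -4:135/123/44 0:147/129/44 4:150/130/45 8:142/125/43 12:156/133/25 16:95/87/23 20:62/22/23 24:90/75/22 28:135/136/8 32:167/158/7 
px [212. 254.] n 282 bar [404. 398.] rib [407. 399.] 55 yaw 1.6 size [125.  35.] ztop 55
   -32:178/167/5 -28:167/164/7 -24:131/156/6 -20:112/131/11 -16:97/98/19 -12:117/115/29 -8:101/96/38 -4:136/126/45 0:146/129/46 4:148/130/46 8:150/132/42 12:144/134/31 16:146/142/28 20:114/36/28 24:133/84/7 28:167/157/6 32:174/163/8 
rim [348 213  92  47 507] ((464.1609191894531, -285.5535888671875), (340.9719543457031, 169.89280700683594), 88.51631164550781) [ 376. -457.   50.] [ 552. -113.   70.]
floor [ 0.45865728 -0.30815971  0.0043922 ]
mat y 0.4 [-0.051  0.055]
mat y 0.46 [-0.049  0.055]
mat y 0.52 [-0.05   0.054]
mat x [0.391 0.58 ]
crate ((486.48309326171875, 291.88751220703125), (320.1192932128906, 348.4982604980469), 3.1931209564208984)
```

```bash
cat > w.py <<'E'
import sys,numpy as np
from scipy.spatial.transform import Rotation as R
from station import robot
# args: x,y,z(mm),yaw(deg) ... -> shift (mm) and rotvec from the current pose
s=robot.read_state();r0=R.from_quat(s['eef_rot']);p0=s['tcp_pos']*1000
ax=r0.as_matrix();print('t',round(s['time'],2),'tcp',p0.round(1),'yaw',round(np.degrees(np.arctan2(ax[1,0],ax[0,0])),2),'w',round(s['width']*1000,1),'F',s['wrist_force'].round(1),'ff',round(s['finger_force'],1))
for a in sys.argv[1:]:
    v=list(map(float,a.split(',')));y=np.radians(v[3]);t=R.from_matrix(np.array([[np.cos(y),np.sin(y),0],[np.sin(y),-np.cos(y),0],[0,0,-1]]))
    if len(v)>4: t=t*R.from_euler('y',v[4],degrees=True)
    print(a,'->',r0.inv().apply(np.array(v[:3])-p0).round(1),(r0.inv()*t).as_rotvec().round(3))
E
python3 w.py 464,-226,200,1.9 464,-226,70,1.9 464,-226,16,1.9
```

```text
t 0.25 tcp [ 220.1 -503.8  230.9] yaw 23.6 w 85.8 F [ 0.3 -0.4 -0.3] ff 0.0
464,-226,200,1.9 -> [ 334.7 -156.9   31.1] [-0.001  0.     0.379]
464,-226,70,1.9 -> [ 334.7 -156.8  161.1] [-0.001  0.     0.379]
464,-226,16,1.9 -> [ 334.6 -156.7  215.1] [-0.001  0.     0.379]
```

>>> {"api": "play_rows", "payload": {
  "targets": [335, -157, 0, 0, 0, 0.379, 1, 335, -157, 0, 0, 0, 0.379, 1, 335, -157, 0, 0, 0, 0.379, 1, 335, -157, 0, 0, 0, 0.379, 1, 335, -157, 0, 0, 0, 0.379, 1, 335, -157, 0, 0, 0, 0.379, 1, 335, -157, 0, 0, 0, 0.379, 1, 335, -157, 0, 0, 0, 0.379, 1, 335, -157, 0, 0, 0, 0.379, 1, 335, -157, 0, 0, 0, 0.379, 1, 335, -157, 0, 0, 0, 0.379, 1, 335, -157, 0, 0, 0, 0.379, 1, 335, -157, 60, 0, 0, 0.379, 1, 335, -157, 60, 0, 0, 0.379, 1, 335, -157, 120, 0, 0, 0.379, 1, 335, -157, 120, 0, 0, 0.379, 1, 335, -157, 120, 0, 0, 0.379, 1]
}}

```text
time: 1.67
tcp_pos: [0.4603, -0.2257, 0.1069]
eef_rot: [1.0, 0.015, -0.004, -0.003]
wrist_force: [-1.0, 0.4, 0.1]
width: 0.0852
finger_force: 0.0
```

```bash
python3 w.py 464,-226,60,1.9 464,-226,16,1.9; python3 -c "
from h import *
shot('top','top1');c=shot('side');cv2.imwrite('pics/side1.png',cv2.resize(c['pixels'][100:250,230:480,::-1],None,fx=3,fy=3))"
```

```text
t 1.67 tcp [ 460.3 -225.7  106.9] yaw 1.71 w 85.2 F [-1.   0.4  0.1] ff 0.0
464,-226,60,1.9 -> [ 4.   0.6 46.9] [-0.006  0.007 -0.003]
464,-226,16,1.9 -> [ 4.3  0.9 90.9] [-0.006  0.007 -0.003]
```

View pics/side1.png

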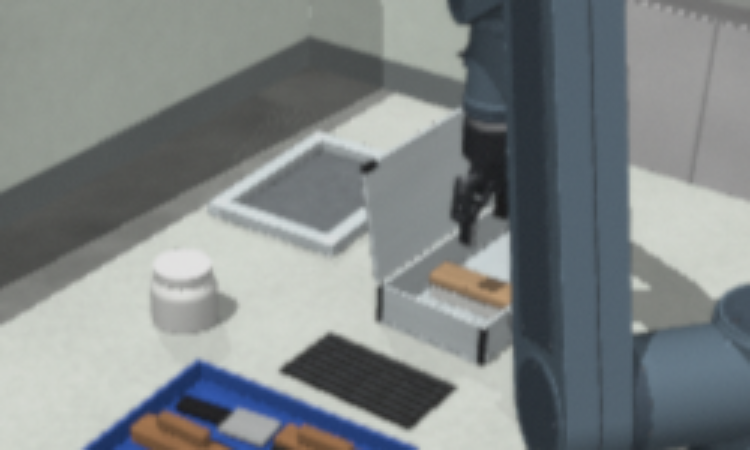

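>>> {"api": "play_rows", "payload": {
  "targets": [0, 0, 40, 0, 0, 0, 1, 0, 0, 70, 0, 0, 0, 1, 0, 0, 90, 0, 0, 0, 1, 0, 0, 98, 0, 0, 0, 1, 0, 0, 98, 0, 0, 0, 1, 0, 0, 98, 0, 0, 0, 1, 0, 0, 98, 0, 0, 0, -1, 0, 0, 98, 0, 0, 0, -1, 0, 0, 98, 0, 0, 0, -1, 0, 0, 98, 0, 0, 0, -1, 0, 0, 98, 0, 0, 0, -1, 0, 0, 98, 0, 0, 0, -1, 0, 0, 98, 0, 0, 0, -1, 0, 0, 98, 0, 0, 0, -1, 0, 0, 98, 0, 0, 0, -1, 0, 0, 98, 0, 0, 0, -1],
  "newtons": 50
}}

```text
time: 3.1
tcp_pos: [0.4652, -0.2267, 0.0148]
eef_rot: [1.0, 0.016, 0.001, 0.001]
wrist_force: [-0.8, 0.6, 7.1]
width: 0.0454
finger_force: 51.8
```

```bash
python3 w.py 464,-226,150,1.9 480,3,150,1.5 480,3,14,1.5
```

```text
t 3.1 tcp [ 465.2 -226.7   14.8] yaw 1.89 w 45.4 F [-0.8  0.6  7.1] ff 51.8
464,-226,150,1.9 -> [  -0.9   -0.5 -135.2] [ 0.002 -0.002 -0.   ]
480,3,150,1.5 -> [  22.7 -228.8 -135.6] [ 0.002 -0.002  0.007]
480,3,14,1.5 -> [  22.4 -229.1    0.4] [ 0.002 -0.002  0.007]
```

>>> {"api": "play_rows", "payload": {
  "targets": [0, 0, -25, 0, 0, 0, -1, 0, 0, -50, 0, 0, 0, -1, 0, 0, -75, 0, 0, 0, -1, 0, 0, -100, 0, 0, 0, -1, 2, -30, -110, 0, 0, 0, -1, 5, -60, -110, 0, 0, 0, -1, 8, -90, -110, 0, 0, 0, -1, 11, -120, -110, 0, 0, 0, -1, 14, -150, -110, 0, 0, 0, -1, 17, -180, -110, 0, 0, 0, -1, 20, -205, -110, 0, 0, 0, -1, 22, -225, -110, 0, 0, 0, -1, 22, -229, -100, 0, 0, 0, -1, 22, -229, -75, 0, 0, 0, -1, 22, -229, -50, 0, 0, 0, -1, 22, -229, -30, 0, 0, 0, -1, 22, -229, -20, 0, 0, 0, -1, 22, -229, -20, 0, 0, 0, -1]
}}

```text
time: 4.6
tcp_pos: [0.4768, 0.0035, 0.0311]
eef_rot: [1.0, 0.016, -0.002, -0.001]
wrist_force: [-0.7, -0.6, -2.2]
width: 0.0454
finger_force: 52.1
```

```bash
python3 w.py 480,3,14,1.5; python3 -c "
from h import *
c=shot('side');cv2.imwrite('pics/side2.png',cv2.resize(c['pixels'][150:300,250:500,::-1],None,fx=3,fy=3))"
```

```text
t 4.6 tcp [476.8   3.5  31.1] yaw 1.87 w 45.4 F [-0.7 -0.6 -2.2] ff 52.1
480,3,14,1.5 -> [ 3.3  0.7 17.1] [-0.001  0.005  0.006]
```

View pics/side2.png

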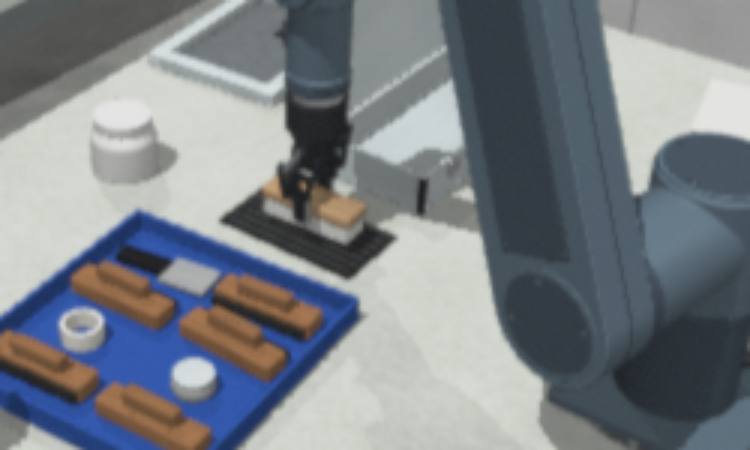

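>>> {"api": "play_rows", "payload": {
  "targets": [1, 0, 8, 0, 0, 0, -1, 1, 0, 14, 0, 0, 0, -1, 1, 0, 17, 0, 0, 0, -1, 1, 0, 17, 0, 0, 0, -1, 1, 0, 17, 0, 0, 0, -1, 1, 0, 17, 0, 0, 0, 0.5, 1, 0, 17, 0, 0, 0, 0.6, 1, 0, 17, 0, 0, 0, 0.8, 1, 0, 17, 0, 0, 0, 1, 1, 0, 17, 0, 0, 0, 1, 1, 0, 17, 0, 0, 0, 1, 1, 0, 0, 0, 0, 0, 1, 1, 0, -30, 0, 0, 0, 1, 1, 0, -60, 0, 0, 0, 1, 1, 0, -90, 0, 0, 0, 1, 1, 0, -90, 0, 0, 0, 1, 1, 0, -90, 0, 0, 0, 1]
}}

```text
time: 6.07
tcp_pos: [0.4812, 0.0033, 0.1252]
eef_rot: [1.0, 0.016, 0.002, 0.001]
wrist_force: [0.3, -0.4, -0.8]
width: 0.0856
finger_force: 0.0
```

```bash
python3 w.py 421,177,120,4.7; python3 - <<'E'
from h import *
c=shot('top','top2');P=pts(c);meas(c,P,-.1,.46)
E
```

```text
t 6.07 tcp [481.2   3.3 125.2] yaw 1.88 w 85.6 F [ 0.3 -0.4 -0.8] ff 0.0
421,177,120,4.7 -> [ -54.5 -175.6    4.7] [ 0.001 -0.004 -0.049]
px [249. 211.] n 265 bar [567. 260.] rib [567. 256.] 59 yaw 2.3 size [125.  33.] ztop 55
   -32:172/171/7 -28:142/164/5 -24:110/141/11 -20:70/66/18 -16:55/25/23 -12:76/60/28 -8:103/101/40 -4:133/125/45 0:145/130/46 4:144/129/48 8:141/129/40 12:134/126/33 16:143/132/30 20:150/139/31 24:131/91/25 28:139/91/6 32:165/166/7 
px [211. 215.] n 291 bar [554. 405.] rib [553. 410.] 66 yaw 5.1 size [127.  40.] ztop 55
   -32:158/162/6 -28:128/154/6 -24:108/127/11 -20:102/97/22 -16:139/128/31 -12:121/118/30 -8:103/100/39 -4:134/126/47 0:146/130/46 4:145/129/47 8:142/127/43 12:148/130/26 16:93/88/25 20:64/30/23 24:79/60/21 28:134/138/9 32:162/155/7 
px [272. 249.] n 305 bar [422. 172.] rib [421. 176.] 77 yaw 4.5 size [126.  37.] ztop 55
   -32:156/175/7 -28:127/167/8 -24:105/141/11 -20:117/115/27 -16:136/135/31 -12:117/124/30 -8:103/111/38 -4:135/132/46 0:143/135/49 4:147/136/47 8:146/137/46 12:117/119/29 16:69/53/23 20:50/18/23 24:85/97/17 28:153/169/8 32:165/
[... 257 characters left out ...]
30/30 16:143/136/30 20:152/144/30 24:117/70/27 28:141/102/7 32:165/171/6 
px [212. 254.] n 284 bar [404. 398.] rib [403. 399.] 70 yaw 1.5 size [126.  33.] ztop 54
   -32:174/168/6 -28:159/164/7 -24:128/157/6 -20:105/121/13 -16:97/103/19 -12:115/116/30 -8:101/99/40 -4:136/128/46 0:144/130/45 4:147/132/46 8:147/132/40 12:141/137/33 16:143/143/30 20:111/37/25 24:132/85/8 28:164/156/7 32:171/164/6 
px [316. 245.] n 130 bar [434.   3.] rib [435.   2.] 63 yaw 83.9 size [42. 42.] ztop 52
   -32:73/49/11 -28:60/22/5 -24:71/34/15 -20:86/51/20 -16:111/71/29 -12:117/69/28 -8:128/71/30 -4:122/69/26 0:129/74/30 4:129/75/30 8:123/69/27 12:125/69/29 16:127/73/29 20:96/61/25 24:58/22/7 28:62/17/7 32:61/14/6
```

>>> {"api": "play_rows", "payload": {
  "targets": [-18, -58, -5, 0, 0, -0.02, 0, -36, -116, -5, 0, 0, -0.049, 0, -54, -175, 0, 0, 0, -0.049, 0, -54, -175, 0, 0, 0, -0.049, 0, -54, -175, 0, 0, 0, -0.049, 0, -54, -175, 30, 0, 0, -0.049, 0, -54, -175, 55, 0, 0, -0.049, 0, -54, -175, 75, 0, 0, -0.049, 0, -54, -175, 85, 0, 0, -0.049, 0, -54, -175, 88, 0, 0, -0.049, 0, -54, -175, 88, 0, 0, -0.049, 0, -54, -175, 88, 0, 0, -0.049, 0, -54, -175, 88, 0, 0, -0.049, 0]
}}

```text
time: 7.2
tcp_pos: [0.4206, 0.1767, 0.0357]
eef_rot: [0.999, 0.041, 0.0, -0.0]
wrist_force: [-0.2, 0.1, -0.2]
width: 0.0427
finger_force: 0.0
```

```bash
python3 w.py 421,177,33,4.7; python3 -c "
from h import *
c=shot('side');cv2.imwrite('pics/side3.png',cv2.resize(c['pixels'][200:320,230:400,::-1],None,fx=4,fy=4,interpolation=cv2.INTER_CUBIC))"
```

```text
t 7.2 tcp [420.6 176.7  35.7] yaw 4.68 w 42.7 F [-0.2  0.1 -0.2] ff 0.0
421,177,33,4.7 -> [ 0.4 -0.3  2.7] [-0.    -0.001 -0.   ]
```

View pics/side3.png

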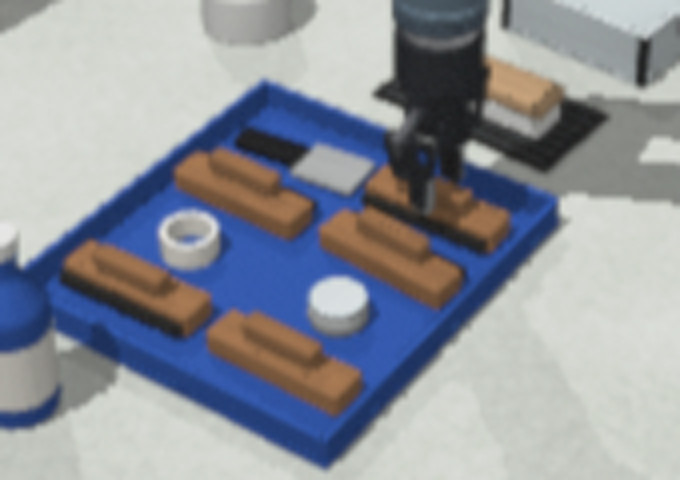

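>>> {"api": "play_rows", "payload": {
  "targets": [0, 0, 3, 0, 0, 0, 0, 0, 0, 3, 0, 0, 0, -1, 0, 0, 3, 0, 0, 0, -1, 0, 0, 3, 0, 0, 0, -1, 0, 0, 3, 0, 0, 0, -1, 0, 0, 3, 0, 0, 0, -1, 0, 0, 3, 0, 0, 0, -1, 0, 0, 3, 0, 0, 0, -1, 0, 0, 3, 0, 0, 0, -1, 0, 0, -15, 0, 0, 0, -1, 0, 0, -40, 0, 0, 0, -1, 0, 0, -70, 0, 0, 0, -1, 0, 0, -90, 0, 0, 0, -1, 0, 0, -100, 0, 0, 0, -1, 0, 0, -100, 0, 0, 0, -1],
  "newtons": 60
}}

```text
time: 8.5
tcp_pos: [0.4216, 0.177, 0.1375]
eef_rot: [0.999, 0.041, 0.002, -0.0]
wrist_force: [0.0, 0.1, -1.1]
width: 0.0166
finger_force: 58.9
```

```bash
python3 w.py 467,-171.5,120,-1.5 467,-171.5,33,-1.5
```

```text
t 8.5 tcp [421.6 177.  137.5] yaw 4.69 w 16.6 F [ 0.   0.1 -1.1] ff 58.9
467,-171.5,120,-1.5 -> [ 16.7 351.1  17.5] [-0.001 -0.005  0.108]
467,-171.5,33,-1.5 -> [ 16.2 351.1 104.5] [-0.001 -0.005  0.108]
```

>>> {"api": "play_rows", "payload": {
  "targets": [1, 30, 0, 0, 0, 0.01, -1, 3, 60, 0, 0, 0, 0.02, -1, 4, 90, 0, 0, 0, 0.03, -1, 6, 120, 0, 0, 0, 0.04, -1, 7, 150, 0, 0, 0, 0.05, -1, 8, 180, 0, 0, 0, 0.06, -1, 10, 210, 0, 0, 0, 0.07, -1, 11, 240, 0, 0, 0, 0.08, -1, 13, 270, 0, 0, 0, 0.09, -1, 15, 300, 0, 0, 0, 0.1, -1, 16, 325, 0, 0, 0, 0.108, -1, 16.5, 345, 0, 0, 0, 0.108, -1, 16.5, 351, 10, 0, 0, 0.108, -1, 16.5, 351, 20, 0, 0, 0.108, -1, 16.5, 351, 40, 0, 0, 0.108, -1, 16.5, 351, 60, 0, 0, 0.108, -1, 16.5, 351, 75, 0, 0, 0.108, -1, 16.5, 351, 85, 0, 0, 0.108, -1, 16.5, 351, 88, 0, 0, 0.108, -1, 16.5, 351, 88, 0, 0, 0.108, -1]
}}

```text
time: 10.17
tcp_pos: [0.4642, -0.1703, 0.046]
eef_rot: [1.0, -0.013, -0.001, -0.001]
wrist_force: [0.0, 0.4, -0.6]
width: 0.0162
finger_force: 64.3
```

```bash
python3 w.py 467,-171.5,33,-1.5; python3 -c "
from h import *
c=shot('side');t=shot('top')
a=cv2.resize(c['pixels'][150:270,300:440,::-1],None,fx=3,fy=3);b=cv2.resize(t['pixels'][180:300,300:440,::-1],None,fx=3,fy=3)
cv2.imwrite('pics/p4.png',np.vstack([a,b])[:600] if 0 else cv2.resize(np.hstack([a,b]),(800,343)))"
```

```text
t 10.17 tcp [ 464.2 -170.3   46. ] yaw -1.45 w 16.2 F [ 0.   0.4 -0.6] ff 64.3
467,-171.5,33,-1.5 -> [ 2.9  1.2 12.9] [-0.002  0.003  0.001]
```

View pics/p4.png

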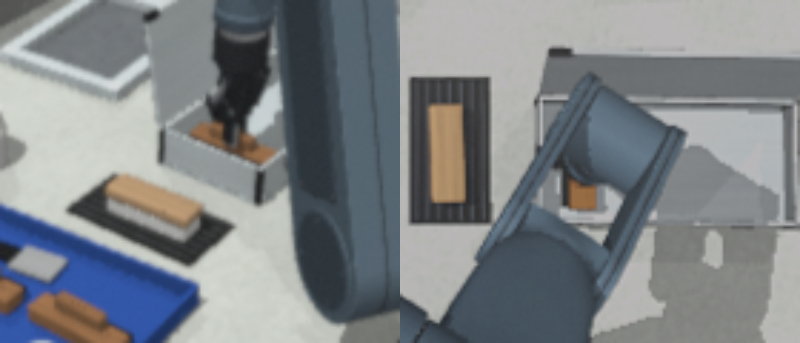

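>>> {"api": "play_rows", "payload": {
  "targets": [1, 0, 6, 0, 0, 0, -1, 1, 0, 11, 0, 0, 0, -1, 1, 0, 13, 0, 0, 0, -1, 1, 0, 13, 0, 0, 0, -1, 1, 0, 13, 0, 0, 0, -1, 1, 0, 13, 0, 0, 0, -0.4, 1, 0, 13, 0, 0, 0, -0.2, 1, 0, 13, 0, 0, 0, 0, 1, 0, 13, 0, 0, 0, 0, 1, 0, 13, 0, 0, 0, 0, 1, 0, 5, 0, 0, 0, 0, 1, 0, -20, 0, 0, 0, 0, 1, 0, -45, 0, 0, 0, 0, 1, 0, -75, 0, 0, 0, 0, 1, 0, -90, 0, 0, 0, 0, 1, -30, -100, 0, 0, 0, 0, 1, -60, -100, 0, 0, 0, 0, 1, -60, -100, 0, 0, 0, 0]
}}

```text
time: 11.77
tcp_pos: [0.4674, -0.108, 0.1487]
eef_rot: [1.0, -0.012, 0.001, -0.001]
wrist_force: [-0.5, 0.7, 0.2]
width: 0.0429
finger_force: 0.0
```

```bash
python3 w.py 415,245,140,-1.9; sed -i "s/^        f=P.resh.*/        continue/" h.py; python3 - <<'E'
from h import *
c=shot('top','top5');P=pts(c);meas(c,P,-.5,.46)
E
```

```text
t 11.77 tcp [ 467.4 -108.   148.7] yaw -1.4 w 42.9 F [-0.5  0.7  0.2] ff 0.0
415,245,140,-1.9 -> [ -61.  -351.6    9.2] [-0.002 -0.001  0.009]
px [249. 211.] n 265 bar [567. 260.] rib [568. 256.] 64 yaw 2.0 size [125.  32.] ztop 55
px [211. 215.] n 289 bar [554. 405.] rib [553. 410.] 67 yaw 5.3 size [128.  38.] ztop 55
px [316. 233.] n 370 bar [479.   5.] rib [477.   4.] 215 yaw -0.8 size [126.  43.] ztop 52
px [251. 251.] n 283 bar [414. 249.] rib [414. 245.] 69 yaw -2.1 size [ 34. 125.] ztop 54
px [212. 254.] n 284 bar [404. 398.] rib [404. 400.] 62 yaw 1.6 size [125.  33.] ztop 55
```

>>> {"api": "play_rows", "payload": {
  "targets": [-6, -35, 0, 0, 0, 0, 0, -12, -70, 0, 0, 0, 0, 0, -18, -105, 0, 0, 0, 0, 0, -24, -140, 0, 0, 0, 0, 0, -30, -175, 0, 0, 0, 0, 0, -36, -210, 0, 0, 0, 0, 0, -42, -245, 5, 0, 0, 0, 0, -48, -280, 8, 0, 0, 0, 0, -54, -315, 10, 0, 0, 0.009, 0, -61, -345, 10, 0, 0, 0.009, 0, -61, -352, 20, 0, 0, 0.009, 0, -61, -352, 45, 0, 0, 0.009, 0, -61, -352, 70, 0, 0, 0.009, 0, -61, -352, 90, 0, 0, 0.009, 0, -61, -352, 105, 0, 0, 0.009, 0, -61, -352, 110, 0, 0, 0.009, 0, -61, -352, 110, 0, 0, 0.009, 0, -61, -352, 110, 0, 0, 0.009, 0]
}}

```text
time: 13.32
tcp_pos: [0.4166, 0.2412, 0.0375]
eef_rot: [1.0, -0.018, 0.0, 0.0]
wrist_force: [-0.2, -0.0, 0.3]
width: 0.0428
finger_force: 0.0
```

```bash
python3 w.py 414.5,245,33,-1.9; python3 - <<'E'
from h import *
c=shot('top');P=pts(c);meas(c,P,-.5,.46)
E
```

```text
t 13.32 tcp [416.6 241.2  37.5] yaw -2.05 w 42.8 F [-0.2 -0.   0.3] ff 0.0
414.5,245,33,-1.9 -> [-2.3 -3.7  4.5] [ 0.    -0.    -0.003]
px [249. 211.] n 268 bar [568. 260.] rib [568. 256.] 57 yaw 2.4 size [128.  34.] ztop 55
px [211. 215.] n 295 bar [553. 405.] rib [552. 410.] 64 yaw 4.8 size [126.  40.] ztop 55
px [316. 234.] n 391 bar [477.   4.] rib [475.   3.] 248 yaw 1.9 size [127.  43.] ztop 52
px [363. 236.] n 296 bar [ 466. -174.] rib [ 467. -172.] 76 yaw -1.3 size [ 32. 122.] ztop 53
px [209. 256.] n 101 bar [399. 408.] rib [401. 403.] 26 yaw 2.5 size [125.  17.] ztop 57
```

>>> {"api": "play_rows", "payload": {
  "targets": [-2, -4, 0, 0, 0, 0, 0, -2, -4, 3, 0, 0, 0, 0, -2, -4, 4.5, 0, 0, 0, 0, -2, -4, 4.5, 0, 0, 0, 0, -2, -4, 4.5, 0, 0, 0, -1, -2, -4, 4.5, 0, 0, 0, -1, -2, -4, 4.5, 0, 0, 0, -1, -2, -4, 4.5, 0, 0, 0, -1, -2, -4, 4.5, 0, 0, 0, -1, -2, -4, 4.5, 0, 0, 0, -1, -2, -4, 4.5, 0, 0, 0, -1, -2, -4, -15, 0, 0, 0, -1, -2, -4, -40, 0, 0, 0, -1, -2, -4, -70, 0, 0, 0, -1, -2, -4, -90, 0, 0, 0, -1, -2, -4, -100, 0, 0, 0, -1, -2, -4, -100, 0, 0, 0, -1, -2, -4, -100, 0, 0, 0, -1],
  "newtons": 60
}}

```text
time: 14.87
tcp_pos: [0.4139, 0.2457, 0.1367]
eef_rot: [1.0, -0.018, -0.0, 0.0]
wrist_force: [0.0, -0.4, -2.4]
width: 0.0165
finger_force: 59.2
```

```bash
python3 w.py 465,-247.5,140,-1.5 465,-247.5,33,-1.5
```

```text
t 14.87 tcp [413.9 245.7 136.7] yaw -2.02 w 16.5 F [ 0.  -0.4 -2.4] ff 59.2
465,-247.5,140,-1.5 -> [ 68.5 491.1  -3.3] [ 0.     0.    -0.009]
465,-247.5,33,-1.5 -> [ 68.5 491.  103.7] [ 0.     0.    -0.009]
```

>>> {"api": "play_rows", "payload": {
  "targets": [3, 20, 0, 0, 0, 0, -1, 8, 55, 0, 0, 0, 0, -1, 13, 90, 0, 0, 0, 0, -1, 18, 125, 0, 0, 0, 0, -1, 23, 160, 0, 0, 0, 0, -1, 28, 195, 0, 0, 0, 0, -1, 33, 230, 0, 0, 0, 0, -1, 38, 265, 0, 0, 0, 0, -1, 43, 300, 0, 0, 0, 0, -1, 48, 335, 0, 0, 0, 0, -1, 53, 370, 0, 0, 0, 0, -1, 58, 405, 0, 0, 0, 0, -1, 62, 435, 0, 0, 0, -0.009, -1, 66, 460, 0, 0, 0, -0.009, -1, 68, 480, 0, 0, 0, -0.009, -1, 68, 490, 10, 0, 0, -0.009, -1, 68, 491, 20, 0, 0, -0.009, -1, 68, 491, 30, 0, 0, -0.009, -1, 68, 491, 30, 0, 0, -0.009, -1]
}}

```text
time: 16.45
tcp_pos: [0.4625, -0.2444, 0.1034]
eef_rot: [1.0, -0.013, -0.003, -0.003]
wrist_force: [0.1, 0.5, -3.2]
width: 0.0167
finger_force: 59.2
```

```bash
python3 w.py 465,-247.5,33,-1.5;python3 - <<'E'
from h import *
c=shot('top');P=pts(c);meas(c,P,-.5,.46)
E
```

```text
t 16.45 tcp [ 462.5 -244.4  103.4] yaw -1.48 w 16.7 F [ 0.1  0.5 -3.2] ff 59.2
465,-247.5,33,-1.5 -> [ 3.   3.4 70.4] [-0.005  0.006  0.   ]
px [249. 211.] n 264 bar [567. 260.] rib [566. 256.] 59 yaw 2.3 size [126.  33.] ztop 54
px [211. 215.] n 282 bar [554. 404.] rib [552. 410.] 67 yaw 5.0 size [127.  38.] ztop 54
px [316. 234.] n 389 bar [476.   4.] rib [478.   4.] 246 yaw 1.0 size [126.  43.] ztop 52
px [363. 232.] n 212 bar [ 482. -173.] rib [ 467. -171.] 62 yaw -7.3 size [ 31. 107.] ztop 53
px [212. 254.] n 278 bar [404. 398.] rib [402. 399.] 61 yaw 1.5 size [125.  35.] ztop 54
```

>>> {"api": "play_rows", "payload": {
  "targets": [0, 0.5, 20, 0, 0, 0, -1, 0, 0.5, 40, 0, 0, 0, -1, 0, 0.5, 55, 0, 0, 0, -1, 0, 0.5, 66, 0, 0, 0, -1, 0, 0.5, 71, 0, 0, 0, -1, 0, 0.5, 73, 0, 0, 0, -1, 0, 0.5, 74, 0, 0, 0, -1, 0, 0.5, 74, 0, 0, 0, -1, 0, 0.5, 74, 0, 0, 0, -0.4, 0, 0.5, 74, 0, 0, 0, -0.2, 0, 0.5, 74, 0, 0, 0, 0, 0, 0.5, 74, 0, 0, 0, 0, 0, 0.5, 74, 0, 0, 0, 0]
}}

```text
time: 17.58
tcp_pos: [0.465, -0.2481, 0.0337]
eef_rot: [1.0, -0.013, 0.0, 0.0]
wrist_force: [-0.5, 0.3, 0.4]
width: 0.0427
finger_force: 0.0
```

```bash
python3 w.py 465,-247.5,150,-1.5 567,256,150,2.2 567,256,33,2.2
```

```text
t 17.58 tcp [ 465.  -248.1   33.7] yaw -1.51 w 42.7 F [-0.5  0.3  0.4] ff 0.0
465,-247.5,150,-1.5 -> [ 1.000e-01 -5.000e-01 -1.163e+02] [ 0.    -0.001 -0.   ]
567,256,150,2.2 -> [  88.8 -506.5 -116.5] [ 0.    -0.001 -0.065]
567,256,33,2.2 -> [ 8.870e+01 -5.066e+02  5.000e-01] [ 0.    -0.001 -0.065]
```

>>> {"api": "play_rows", "payload": {
  "targets": [0, 0, -25, 0, 0, 0, 0, 0, 0, -60, 0, 0, 0, 0, 0, 0, -95, 0, 0, 0, 0, 0, -25, -116, 0, 0, 0, 0, 0, -60, -116, 0, 0, 0, 0, 0, -95, -116, 0, 0, 0, 0, 0, -130, -116, 0, 0, 0, 0, 0, -165, -116, 0, 0, 0, 0, 0, -200, -116, 0, 0, 0, 0, 15, -235, -116, 0, 0, -0.02, 0, 25, -270, -116, 0, 0, -0.03, 0, 35, -305, -116, 0, 0, -0.04, 0, 45, -340, -116, 0, 0, -0.05, 0, 55, -375, -116, 0, 0, -0.065, 0, 65, -410, -116, 0, 0, -0.065, 0, 75, -445, -116, 0, 0, -0.065, 0, 85, -480, -116, 0, 0, -0.065, 0, 88.5, -500, -110, 0, 0, -0.065, 0, 88.5, -506, -90, 0, 0, -0.065, 0, 88.5, -506, -80, 0, 0, -0.065, 0]
}}

```text
time: 19.25
tcp_pos: [0.5658, 0.2576, 0.1116]
eef_rot: [1.0, 0.021, -0.001, -0.0]
wrist_force: [-0.8, 0.9, -1.4]
width: 0.0429
finger_force: 0.0
```

```bash
python3 w.py 567,256,33,2.2; python3 - <<'E'
from h import *
c=shot('top','top6');P=pts(c);meas(c,P,-.5,.46)
E
```

```text
t 19.25 tcp [565.8 257.6 111.6] yaw 2.38 w 42.9 F [-0.8  0.9 -1.4] ff 0.0
567,256,33,2.2 -> [ 1.2  1.7 78.6] [-0.     0.001  0.003]
px [316. 234.] n 384 bar [476.   4.] rib [476.   4.] 227 yaw 1.0 size [ 42. 126.] ztop 53
px [363. 236.] n 296 bar [ 466. -174.] rib [ 468. -172.] 66 yaw -1.4 size [ 32. 123.] ztop 53
px [381. 236.] n 319 bar [ 466. -241.] rib [ 464. -248.] 79 yaw -1.1 size [ 35. 123.] ztop 53
```

>>> {"api": "play_rows", "payload": {
  "targets": [0.5, 1, 20, 0, 0, 0, 0, 0.5, 1, 40, 0, 0, 0, 0, 0.5, 1, 58, 0, 0, 0, 0, 0.5, 1, 70, 0, 0, 0, 0, 0.5, 1, 76, 0, 0, 0, 0, 0.5, 1, 78, 0, 0, 0, 0, 0.5, 1, 78, 0, 0, 0, 0, 0.5, 1, 78, 0, 0, 0, 0, 0.5, 1, 78, 0, 0, 0, -1, 0.5, 1, 78, 0, 0, 0, -1, 0.5, 1, 78, 0, 0, 0, -1, 0.5, 1, 78, 0, 0, 0, -1, 0.5, 1, 78, 0, 0, 0, -1, 0.5, 1, 78, 0, 0, 0, -1, 0.5, 1, 78, 0, 0, 0, -1]
}}

```text
time: 20.55
tcp_pos: [0.5678, 0.255, 0.0365]
eef_rot: [1.0, 0.02, 0.001, -0.0]
wrist_force: [-1.0, 0.4, 6.6]
width: 0.0164
finger_force: 59.7
```

```bash
python3 w.py 463,-323.5,140,-1.5 463,-323.5,33,-1.5
```

```text
t 20.55 tcp [567.8 255.   36.5] yaw 2.24 w 16.4 F [-1.   0.4  6.6] ff 59.7
463,-323.5,140,-1.5 -> [-127.1  573.9 -104. ] [-0.001 -0.002  0.065]
463,-323.5,33,-1.5 -> [-127.3  574.     3. ] [-0.001 -0.002  0.065]
```

>>> {"api": "play_rows", "payload": {
  "targets": [0, 0, -15, 0, 0, 0, -1, 0, 0, -40, 0, 0, 0, -1, 0, 0, -70, 0, 0, 0, -1, -5, 5, -95, 0, 0, 0, -1, -20, 30, -108, 0, 0, 0, -1, -35, 60, -108, 0, 0, 0, -1, -50, 92, -108, 0, 0, 0, -1, -65, 124, -108, 0, 0, 0.01, -1, -80, 156, -108, 0, 0, 0.02, -1, -95, 188, -108, 0, 0, 0.03, -1, -105, 220, -108, 0, 0, 0.04, -1, -112, 254, -108, 0, 0, 0.05, -1, -116, 288, -108, 0, 0, 0.06, -1, -119, 322, -108, 0, 0, 0.065, -1, -122, 356, -108, 0, 0, 0.065, -1, -124, 390, -108, 0, 0, 0.065, -1, -125, 424, -108, 0, 0, 0.065, -1, -126, 458, -108, 0, 0, 0.065, -1, -127, 485, -108, 0, 0, 0.065, -1, -127, 500, -108, 0, 0, 0.065, -1]
}}

```text
time: 22.22
tcp_pos: [0.4592, -0.2531, 0.1431]
eef_rot: [1.0, -0.014, -0.0, 0.001]
wrist_force: [-0.1, 0.3, -1.6]
width: 0.0167
finger_force: 58.9
```

```bash
python3 w.py 463,-323.5,100,-1.5 463,-323.5,36,-1.5; python3 - <<'E'
from h import *
c=shot('top');P=pts(c);meas(c,P,-.5,.46)
E
```

```text
t 22.22 tcp [ 459.2 -253.1  143.1] yaw -1.62 w 16.7 F [-0.1  0.3 -1.6] ff 58.9
463,-323.5,100,-1.5 -> [ 5.8 70.2 43.2] [ 0.001  0.    -0.002]
463,-323.5,36,-1.5 -> [  5.8  70.1 107.2] [ 0.001  0.    -0.002]
px [211. 215.] n 281 bar [554. 405.] rib [553. 410.] 65 yaw 4.8 size [127.  37.] ztop 54
px [316. 234.] n 387 bar [476.   4.] rib [476.   3.] 224 yaw 0.9 size [126.  43.] ztop 52
px [363. 234.] n 252 bar [ 474. -173.] rib [ 468. -172.] 60 yaw -5.5 size [ 32. 123.] ztop 54
px [212. 254.] n 277 bar [404. 398.] rib [403. 399.] 61 yaw 1.5 size [125.  34.] ztop 55
```

>>> {"api": "play_rows", "payload": {
  "targets": [1, 25, 0, 0, 0, 0, -1, 3, 50, 0, 0, 0, 0, -1, 4, 66, 0, 0, 0, 0, -1, 5, 70, 10, 0, 0, 0, -1, 5, 70, 30, 0, 0, 0, -1, 5, 70, 50, 0, 0, 0, -1, 5, 70, 70, 0, 0, 0, -1, 5, 70, 80, 0, 0, 0, -1, 5, 70, 80, 0, 0, 0, -1, 5, 70, 80, 0, 0, 0, -1]
}}

```text
time: 23.1
tcp_pos: [0.4626, -0.3188, 0.0628]
eef_rot: [1.0, -0.013, -0.001, -0.001]
wrist_force: [1.2, -1.1, -1.0]
width: 0.0166
finger_force: 59.0
```

```bash
python3 w.py 463,-323.5,35.5,-1.5
```

```text
t 23.1 tcp [ 462.6 -318.8   62.8] yaw -1.46 w 16.6 F [ 1.2 -1.1 -1. ] ff 59.0
463,-323.5,35.5,-1.5 -> [ 0.5  4.7 27.3] [-0.002  0.001  0.001]
```

>>> {"api": "play_rows", "payload": {
  "targets": [0.5, 4.5, 8, 0, 0, 0, -1, 0.5, 4.5, 18, 0, 0, 0, -1, 0.5, 4.5, 24, 0, 0, 0, -1, 0.5, 4.5, 26, 0, 0, 0, -1, 0.5, 4.5, 27, 0, 0, 0, -1, 0.5, 4.5, 27, 0, 0, 0, -1, 0.5, 4.5, 27, 0, 0, 0, -0.4, 0.5, 4.5, 27, 0, 0, 0, -0.2, 0.5, 4.5, 27, 0, 0, 0, 0, 0.5, 4.5, 27, 0, 0, 0, 0, 0.5, 4.5, 15, 0, 0, 0, 0, 0.5, 4.5, -15, 0, 0, 0, 0, 0.5, 4.5, -50, 0, 0, 0, 0, 0.5, 4.5, -85, 0, 0, 0, 0, 0.5, -20, -95, 0, 0, 0, 0, 0.5, -55, -95, 0, 0, 0, 0, 0.5, -90, -95, 0, 0, 0, 0, 0.5, -125, -95, 0, 0, 0, 0, 0.5, -160, -95, 0, 0, 0, 0, 0.5, -195, -95, 0, 0, 0, 0]
}}

```text
time: 24.77
tcp_pos: [0.4682, -0.1236, 0.1587]
eef_rot: [1.0, -0.013, 0.0, 0.0]
wrist_force: [0.4, 1.2, -0.4]
width: 0.0425
finger_force: 0.0
```

```bash
python3 w.py 553,410,140,5 553,410,36,5; python3 - <<'E'
from h import *
c=shot('top');P=pts(c);meas(c,P,-.5,.46)
E
```

```text
t 24.77 tcp [ 468.2 -123.6  158.7] yaw -1.53 w 42.5 F [ 0.4  1.2 -0.4] ff 0.0
553,410,140,5 -> [  70.5 -535.7   18.6] [ 0.    -0.001 -0.114]
553,410,36,5 -> [  70.4 -535.7  122.6] [ 0.    -0.001 -0.114]
px [211. 215.] n 280 bar [554. 405.] rib [554. 410.] 63 yaw 5.3 size [127.  38.] ztop 56
px [316. 234.] n 387 bar [476.   4.] rib [475.   4.] 240 yaw 1.1 size [126.  43.] ztop 52
px [400. 236.] n 279 bar [ 465. -316.] rib [ 461. -323.] 63 yaw 0.2 size [ 35. 122.] ztop 53
px [383. 247.] n 72 bar [ 425. -248.] rib [ 443. -250.] 23 yaw -12.4 size [24. 63.] ztop 53
px [212. 254.] n 277 bar [404. 398.] rib [403. 399.] 62 yaw 1.5 size [125.  34.] ztop 55
px [363. 247.] n 78 bar [ 423. -171.] rib [ 438. -170.] 10 yaw 8.0 size [31. 37.] ztop 52
```

>>> {"api": "play_rows", "payload": {
  "targets": [2, -30, 0, 0, 0, 0, 0, 7, -65, 0, 0, 0, 0, 0, 11, -100, 0, 0, 0, 0, 0, 16, -135, 0, 0, 0, -0.02, 0, 21, -170, 0, 0, 0, -0.03, 0, 25, -205, 0, 0, 0, -0.04, 0, 30, -240, 0, 0, 0, -0.05, 0, 35, -275, 0, 0, 0, -0.06, 0, 40, -310, 0, 0, 0, -0.07, 0, 45, -345, 0, 0, 0, -0.08, 0, 50, -380, 0, 0, 0, -0.09, 0, 55, -415, 0, 0, 0, -0.1, 0, 60, -450, 0, 0, 0, -0.11, 0, 65, -480, 0, 0, 0, -0.114, 0, 68, -505, 0, 0, 0, -0.114, 0, 70, -525, 0, 0, 0, -0.114, 0, 70, -536, 15, 0, 0, -0.114, 0, 70, -536, 30, 0, 0, -0.114, 0, 70, -536, 45, 0, 0, -0.114, 0, 70, -536, 45, 0, 0, -0.114, 0]
}}

```text
time: 26.48
tcp_pos: [0.5499, 0.4074, 0.1084]
eef_rot: [0.999, 0.044, -0.003, 0.002]
wrist_force: [-0.8, -0.1, -1.7]
width: 0.0426
finger_force: 0.0
```

```bash
python3 w.py 553,410,35,5; python3 - <<'E'
from h import *
c=shot('top','top7');P=pts(c);meas(c,P,-.5,.46)
c=shot('side');cv2.imwrite('pics/side7.png',cv2.resize(c['pixels'][150:350,180:440,::-1],None,fx=3,fy=3))
E
```

```text
t 26.48 tcp [549.9 407.4 108.4] yaw 5.04 w 42.6 F [-0.8 -0.1 -1.7] ff 0.0
553,410,35,5 -> [ 3.8 -2.6 73.3] [0.003 0.007 0.001]
px [210. 202.] n 70 bar [603. 410.] rib [590. 408.] 6 yaw 87.0 size [33. 38.] ztop 46
px [212. 223.] n 121 bar [523. 399.] rib [535. 408.] 25 yaw 9.7 size [62. 29.] ztop 55
px [316. 234.] n 388 bar [477.   4.] rib [477.   5.] 232 yaw 1.3 size [126.  43.] ztop 52
px [363. 236.] n 296 bar [ 466. -174.] rib [ 468. -172.] 71 yaw -1.4 size [ 32. 123.] ztop 53
px [381. 236.] n 317 bar [ 467. -241.] rib [ 464. -247.] 80 yaw -1.1 size [ 36. 123.] ztop 53
px [400. 237.] n 320 bar [ 461. -316.] rib [ 459. -323.] 60 yaw -0.7 size [ 35. 126.] ztop 54
```

View pics/side7.png

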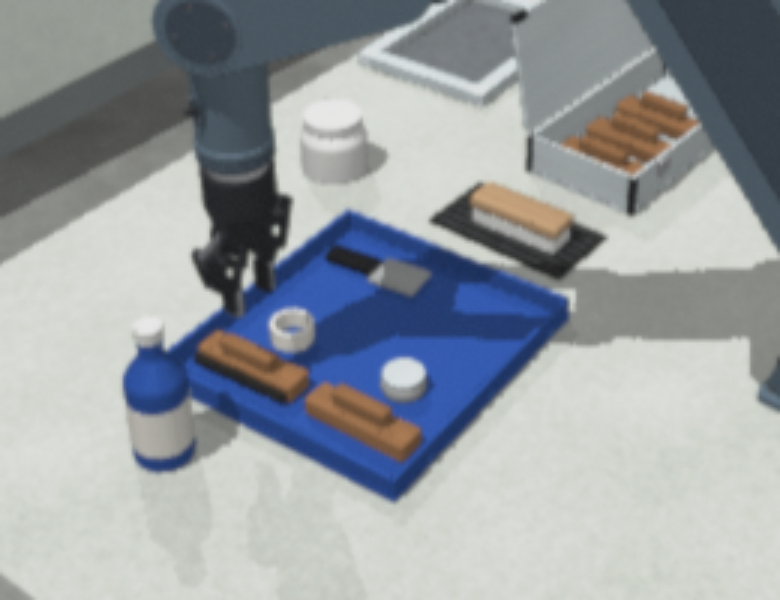

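>>> {"api": "play_rows", "payload": {
  "targets": [1, -0.5, 20, 0, 0, 0, 0, 1, -0.5, 40, 0, 0, 0, 0, 1, -0.5, 58, 0, 0, 0, 0, 1, -0.5, 70, 0, 0, 0, 0, 1, -0.5, 75, 0, 0, 0, 0, 1, -0.5, 77, 0, 0, 0, 0, 1, -0.5, 77, 0, 0, 0, 0, 1, -0.5, 77, 0, 0, 0, 0, 1, -0.5, 77, 0, 0, 0, -1, 1, -0.5, 77, 0, 0, 0, -1, 1, -0.5, 77, 0, 0, 0, -1, 1, -0.5, 77, 0, 0, 0, -1, 1, -0.5, 77, 0, 0, 0, -1, 1, -0.5, 77, 0, 0, 0, -1, 1, -0.5, 77, 0, 0, 0, -1]
}}

```text
time: 27.83
tcp_pos: [0.554, 0.41, 0.0376]
eef_rot: [0.999, 0.044, 0.001, -0.0]
wrist_force: [-0.9, 0.7, 5.1]
width: 0.0163
finger_force: 60.0
```

```bash
python3 w.py 461,-399.5,140,-1.5
```

```text
t 27.83 tcp [554.  410.   37.6] yaw 5.04 w 16.3 F [-0.9  0.7  5.1] ff 60.0
461,-399.5,140,-1.5 -> [-163.5  798.1 -103.4] [-0.001 -0.002  0.114]
```

>>> {"api": "play_rows", "payload": {
  "targets": [0, 0, -15, 0, 0, 0, -1, 0, 0, -40, 0, 0, 0, -1, 0, 0, -70, 0, 0, 0, -1, -5, 5, -95, 0, 0, 0, -1, -15, 30, -108, 0, 0, 0, -1, -27, 62, -108, 0, 0, 0, -1, -39, 95, -108, 0, 0, 0.01, -1, -51, 128, -108, 0, 0, 0.02, -1, -63, 161, -108, 0, 0, 0.03, -1, -75, 194, -108, 0, 0, 0.04, -1, -87, 227, -108, 0, 0, 0.05, -1, -98, 260, -108, 0, 0, 0.06, -1, -108, 293, -108, 0, 0, 0.07, -1, -118, 326, -108, 0, 0, 0.08, -1, -126, 359, -108, 0, 0, 0.09, -1, -132, 392, -108, 0, 0, 0.1, -1, -137, 425, -108, 0, 0, 0.11, -1, -140, 458, -108, 0, 0, 0.114, -1, -143, 491, -108, 0, 0, 0.114, -1, -145, 515, -108, 0, 0, 0.114, -1]
}}

```text
time: 29.5
tcp_pos: [0.4536, -0.1188, 0.1442]
eef_rot: [1.0, -0.014, -0.0, 0.0]
wrist_force: [0.7, 0.4, -1.6]
width: 0.0164
finger_force: 59.1
```

```bash
python3 w.py 461,-399.5,140,-1.5 461,-399.5,36.5,-1.5
```

```text
t 29.5 tcp [ 453.6 -118.8  144.2] yaw -1.57 w 16.4 F [ 0.7  0.4 -1.6] ff 59.1
461,-399.5,140,-1.5 -> [ 15.1 280.4   4.4] [ 0.001  0.    -0.001]
461,-399.5,36.5,-1.5 -> [ 15.1 280.4 107.9] [ 0.001  0.    -0.001]
```

>>> {"api": "play_rows", "payload": {
  "targets": [2, 30, 0, 0, 0, 0, -1, 4, 62, 0, 0, 0, 0, -1, 5, 95, 0, 0, 0, 0, -1, 7, 128, 0, 0, 0, 0, -1, 9, 161, 0, 0, 0, 0, -1, 11, 194, 0, 0, 0, 0, -1, 13, 225, 0, 0, 0, 0, -1, 14, 250, 0, 0, 0, 0, -1, 15, 270, 0, 0, 0, 0, -1, 15, 279, 10, 0, 0, 0, -1, 15, 280, 30, 0, 0, 0, -1, 15, 280, 50, 0, 0, 0, -1, 15, 280, 70, 0, 0, 0, -1, 15, 280, 80, 0, 0, 0, -1, 15, 280, 80, 0, 0, 0, -1, 15, 280, 80, 0, 0, 0, -1]
}}

```text
time: 30.83
tcp_pos: [0.4615, -0.3956, 0.0637]
eef_rot: [1.0, -0.013, -0.001, -0.001]
wrist_force: [-0.8, -0.3, -1.6]
width: 0.0162
finger_force: 59.1
```

```bash
python3 w.py 461,-399.5,36.5,-1.5
```

```text
t 30.83 tcp [ 461.5 -395.6   63.7] yaw -1.48 w 16.2 F [-0.8 -0.3 -1.6] ff 59.1
461,-399.5,36.5,-1.5 -> [-0.3  3.9 27.2] [-0.002  0.001  0.   ]
```

>>> {"api": "play_rows", "payload": {
  "targets": [-0.5, 3.5, 8, 0, 0, 0, -1, -0.5, 3.5, 18, 0, 0, 0, -1, -0.5, 3.5, 24, 0, 0, 0, -1, -0.5, 3.5, 26, 0, 0, 0, -1, -0.5, 3.5, 27, 0, 0, 0, -1, -0.5, 3.5, 27, 0, 0, 0, -1, -0.5, 3.5, 27, 0, 0, 0, -0.4, -0.5, 3.5, 27, 0, 0, 0, -0.2, -0.5, 3.5, 27, 0, 0, 0, 0, -0.5, 3.5, 27, 0, 0, 0, 0, -0.5, 3.5, 15, 0, 0, 0, 0, -0.5, 3.5, -15, 0, 0, 0, 0, -0.5, 3.5, -50, 0, 0, 0, 0, -0.5, 3.5, -85, 0, 0, 0, 0, -0.5, 3.5, -120, 0, 0, 0, 0, -0.5, 3.5, -155, 0, 0, 0, 0, -0.5, 3.5, -190, 0, 0, 0, 0, -30, -30, -220, 0, 0, 0, 0, -60, -60, -220, 0, 0, 0, 0, -60, -90, -220, 0, 0, 0, 0]
}}

```text
time: 32.5
tcp_pos: [0.4021, -0.3059, 0.2875]
eef_rot: [1.0, -0.014, 0.001, 0.002]
wrist_force: [0.6, -0.3, 0.0]
width: 0.0428
finger_force: 0.0
```

```bash
python3 w.py 645,-285,285,-1.5 645,-285,195,-1.5; python3 - <<'E'
from h import *
c=shot('top','top8');P=pts(c);meas(c,P,-.5,.46)
X,Y,Z=P[...,0],P[...,1],P[...,2]
L=P[(Z>.1)&(Z<.24)&(Y<-.15)&(Y>-.42)&(X>.54)&(X<.65)];A=np.polyfit(L[:,2],L[:,0],1);print(len(L),'lid',A,np.pi/2+np.arctan(A[0]),L[:,2].max())
cv2.imwrite('pics/top8c.png',cv2.resize(c['pixels'][110:300,180:460,::-1],None,fx=2.8,fy=2.8))
E
```

```text
t 32.5 tcp [ 402.1 -305.9  287.5] yaw -1.64 w 42.8 F [ 0.6 -0.3  0. ] ff 0.0
645,-285,285,-1.5 -> [242.2 -27.9   2.8] [ 0.005 -0.002 -0.003]
645,-285,195,-1.5 -> [242.  -28.3  92.8] [ 0.005 -0.002 -0.003]
px [316. 234.] n 388 bar [476.   4.] rib [479.   3.] 208 yaw 1.1 size [126.  43.] ztop 53
px [363. 236.] n 296 bar [ 466. -174.] rib [ 467. -172.] 78 yaw -1.4 size [ 32. 123.] ztop 53
px [381. 236.] n 319 bar [ 466. -241.] rib [ 465. -248.] 62 yaw -0.9 size [ 35. 126.] ztop 55
px [400. 233.] n 259 bar [ 474. -315.] rib [ 461. -323.] 74 yaw -4.9 size [ 36. 123.] ztop 53
px [422. 224.] n 83 bar [ 509. -400.] rib [ 493. -395.] 5 yaw -39.4 size [35. 43.] ztop 49
px [212. 254.] n 277 bar [404. 398.] rib [404. 399.] 70 yaw 1.5 size [125.  33.] ztop 53
1040 lid [0.20775993 0.53172601] 1.7756420981261165 0.2307436982768134
```

View pics/top8c.png

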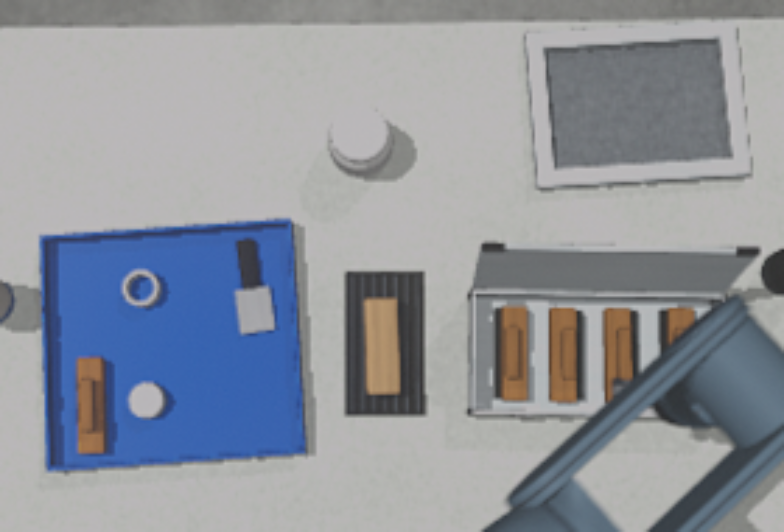

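>>> {"api": "play_rows", "payload": {
  "targets": [15, 0, 0, 0, 0, 0, -1, 40, -5, 0, 0, 0, 0, -1, 70, -10, 0, 0, 0, 0, -1, 100, -15, 0, 0, 0, 0, -1, 130, -20, 0, 0, 0, 0, -1, 160, -24, 0, 0, 0, 0, -1, 190, -28, 0, 0, 0, 0, -1, 220, -28, 0, 0, 0, 0, -1, 242, -28, 0, 0, 0, 0, -1, 242, -28, 0, 0, 0, 0, -1, 242, -28, 0, 0, 0, 0, -1, 242, -28, 30, 0, 0, 0, -1, 242, -28, 60, 0, 0, 0, -1, 242, -28, 85, 0, 0, 0, -1, 242, -28, 92, 0, 0, 0, -1, 242, -28, 92, 0, 0, 0, -1, 242, -28, 92, 0, 0, 0, -1],
  "newtons": 60
}}

```text
time: 33.97
tcp_pos: [0.6465, -0.2838, 0.1939]
eef_rot: [1.0, -0.013, 0.0, 0.0]
wrist_force: [0.0, -1.0, 0.2]
width: -0.0
finger_force: 0.0
```

```bash
python3 w.py 605,-285,195,-1.5; python3 - <<'E'
from h import *
c=shot('side');cv2.imwrite('pics/side9.png',cv2.resize(c['pixels'][90:240,300:460,::-1],None,fx=3.5,fy=3.5))
E
```

```text
t 33.97 tcp [ 646.5 -283.8  193.9] yaw -1.53 w -0.0 F [ 0.  -1.   0.2] ff 0.0
605,-285,195,-1.5 -> [-41.5   2.3  -1.1] [ 0.001 -0.001 -0.001]
```

View pics/side9.png

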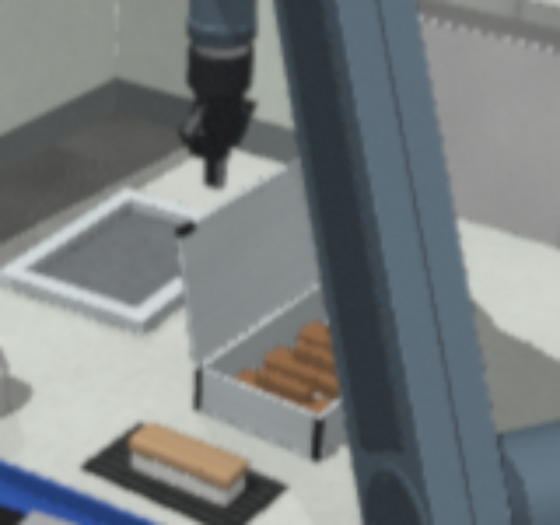

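```bash
python3 - <<'E'
import numpy as np
for d in list(range(80,0,-4))+[0,-1,-2]:
    t=np.radians(d);r=138
    x=546.5-r*np.cos(t)+8*np.sin(t)+11;z=60.5+r*np.sin(t)+8*np.cos(t)
    print(d,round(x-646.5),round(193.9-z),end=' | ')
E
```

```text
80 -105 -4 | 76 -115 -2 | 72 -124 0 | 68 -133 2 | 64 -142 6 | 60 -151 10 | 56 -160 15 | 52 -168 20 | 48 -175 25 | 44 -183 32 | 40 -190 39 | 36 -196 46 | 32 -202 53 | 28 -207 62 | 24 -212 70 | 20 -216 79 | 16 -219 88 | 12 -222 97 | 8 -225 106 | 4 -226 116 | 0 -227 125 | -1 -227 128 | -2 -227 130 |
```

>>> {"api": "play_rows", "payload": {
  "targets": [-15, 2, 0, 0, 0, 0, -1, -30, 2, 0, 0, 0, 0, -1, -40, 2, 0, 0, 0, 0, -1, -48, 2, 0, 0, 0, 0, -1, -55, 2, 0, 0, 0, 0, -1, -62, 2, 0, 0, 0, 0, -1, -69, 2, 0, 0, 0, 0, -1, -76, 2, 0, 0, 0, 0, -1, -83, 2, 0, 0, 0, 0, -1, -90, 2, 0, 0, 0, 0, -1, -97, 2, 0, 0, 0, 0, -1, -105, 2, -2, 0, 0, 0, -1, -115, 2, -1, 0, 0, 0, -1, -124, 2, 0, 0, 0, 0, -1, -133, 2, 2, 0, 0, 0, -1, -142, 2, 6, 0, 0, 0, -1, -142, 2, 6, 0, 0, 0, -1]
}}

```text
time: 35.43
tcp_pos: [0.5022, -0.2811, 0.1855]
eef_rot: [1.0, -0.013, -0.002, -0.001]
wrist_force: [-0.2, -0.6, 0.0]
width: 0.0001
finger_force: 0.0
```

```bash
python3 w.py 504.5,-285,188,-1.5; python3 - <<'E'
from h import *
c=shot('side');cv2.imwrite('pics/side10.png',cv2.resize(c['pixels'][90:240,300:460,::-1],None,fx=3.5,fy=3.5))
E
```

```text
t 35.43 tcp [ 502.2 -281.1  185.5] yaw -1.53 w 0.1 F [-0.2 -0.6  0. ] ff 0.0
504.5,-285,188,-1.5 -> [ 2.4  3.8 -2.5] [-0.001  0.003 -0.001]
```

View pics/side10.png

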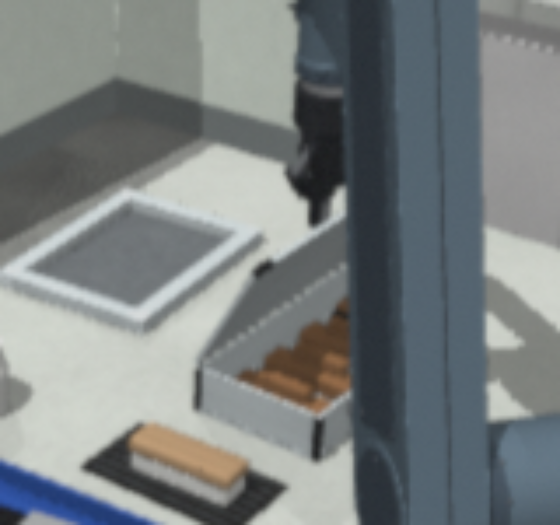

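>>> {"api": "play_rows", "payload": {
  "targets": [-9, 0, 4, 0, 0, 0, -1, -18, 0, 9, 0, 0, 0, -1, -26, 0, 14, 0, 0, 0, -1, -33, 0, 19, 0, 0, 0, -1, -41, 0, 26, 0, 0, 0, -1, -48, 0, 33, 0, 0, 0, -1, -54, 0, 40, 0, 0, 0, -1, -60, 0, 47, 0, 0, 0, -1, -65, 0, 56, 0, 0, 0, -1, -70, 0, 64, 0, 0, 0, -1, -74, 0, 73, 0, 0, 0, -1, -77, 0, 82, 0, 0, 0, -1, -80, 0, 91, 0, 0, 0, -1, -83, 0, 98, 0, 0, 0, -1, -84, 0, 104, 0, 0, 0, -1, -84, 0, 107, 0, 0, 0, -1, -84, 0, 110, 0, 0, 0, -1]
}}

```text
time: 36.9
tcp_pos: [0.4205, -0.2792, 0.0758]
eef_rot: [1.0, -0.013, -0.0, -0.0]
wrist_force: [-1.2, 0.2, 2.2]
width: -0.0001
finger_force: 0.5
```

```bash
python3 w.py 419,-285,66,-1.5
```

```text
t 36.9 tcp [ 420.5 -279.2   75.8] yaw -1.5 w -0.1 F [-1.2  0.2  2.2] ff 0.5
419,-285,66,-1.5 -> [-1.4  5.8  9.8] [-0.001  0.001 -0.   ]
```

>>> {"api": "play_rows", "payload": {
  "targets": [0, 0, 1.5, 0, 0, 0, -1, 0, 0, 3, 0, 0, 0, -1, 0, 0, 4.5, 0, 0, 0, -1, 0, 0, 6, 0, 0, 0, -1, 0, 0, 7, 0, 0, 0, -1, 0, 0, 8, 0, 0, 0, -1, 0, 0, 8, 0, 0, 0, -1, 0, 0, 8, 0, 0, 0, -1]
}}

```text
time: 37.57
tcp_pos: [0.4208, -0.2795, 0.0686]
eef_rot: [1.0, -0.013, 0.0, 0.0]
wrist_force: [-0.6, 1.0, 2.7]
width: 0.0001
finger_force: 1.6
```

```bash
python3 w.py 419,-285,66,-1.5
```

```text
t 37.57 tcp [ 420.8 -279.5   68.6] yaw -1.5 w 0.1 F [-0.6  1.   2.7] ff 1.6
419,-285,66,-1.5 -> [-1.7  5.6  2.6] [ 0. -0.  0.]
```

Force still only the hinge friction; press a little further until it meets the case.

>>> {"api": "play_rows", "payload": {
  "targets": [0, 0, 1, 0, 0, 0, -1, 0, 0, 2, 0, 0, 0, -1, 0, 0, 3, 0, 0, 0, -1, 0, 0, 3, 0, 0, 0, -1, 0, 0, 3, 0, 0, 0, -1]
}}

```text
time: 37.98
tcp_pos: [0.4209, -0.2796, 0.0683]
eef_rot: [1.0, -0.013, 0.0, 0.001]
wrist_force: [-8.3, 5.8, 29.0]
width: 0.0002
finger_force: 14.4
```

```bash
python3 w.py 419,-285,66,-1.5
```

```text
t 37.98 tcp [ 420.9 -279.6   68.3] yaw -1.47 w 0.2 F [-8.3  5.8 29. ] ff 14.4
419,-285,66,-1.5 -> [-1.8  5.4  2.3] [ 0.001 -0.001  0.   ]
```

Shut against the case. Back off, clear away, and check.

>>> {"api": "play_rows", "payload": {
  "targets": [0, 0, -2, 0, 0, 0, -1, 0, 0, -10, 0, 0, 0, -1, 0, 0, -30, 0, 0, 0, -1, 0, 0, -60, 0, 0, 0, -1, 0, 0, -95, 0, 0, 0, -1, 0, 0, -130, 0, 0, 0, -1, -30, 20, -150, 0, 0, 0, -1, -60, 50, -150, 0, 0, 0, -1, -90, 80, -150, 0, 0, 0, -1, -120, 115, -150, 0, 0, 0, -1, -150, 150, -150, 0, 0, 0, -1, -150, 150, -150, 0, 0, 0, -1, -150, 150, -150, 0, 0, 0, -1]
}}

```text
time: 39.07
tcp_pos: [0.2648, -0.4278, 0.2152]
eef_rot: [1.0, -0.015, -0.0, 0.0]
wrist_force: [0.8, 0.4, 0.8]
width: 0.0005
finger_force: 0.0
```

```bash
python3 w.py; python3 - <<'E'
from h import *
c=shot('top');P=pts(c);meas(c,P,-.5,.46)
X,Y,Z=P[...,0],P[...,1],P[...,2]
for x in(.39,.42,.46,.5,.535):
    s=(abs(X-x)<.006)&(Y>-.44)&(Y<-.13)&(Z<.12);print(x,s.sum(),np.median(Z[s]).round(4))
cv2.imwrite('pics/top11.png',cv2.resize(c['pixels'][110:300,150:500,::-1],None,fx=2.2,fy=2.2))
E
```

```text
t 39.07 tcp [ 264.8 -427.8  215.2] yaw -1.77 w 0.5 F [0.8 0.4 0.8] ff 0.0
px [316. 234.] n 385 bar [477.   4.] rib [473.   3.] 197 yaw 0.9 size [126.  43.] ztop 53
px [212. 254.] n 275 bar [404. 398.] rib [402. 399.] 55 yaw 1.4 size [125.  34.] ztop 56
0.39 285 0.0684
0.42 274 0.0697
0.46 266 0.069
0.5 271 0.0696
0.535 267 0.0686
```

View pics/top11.png

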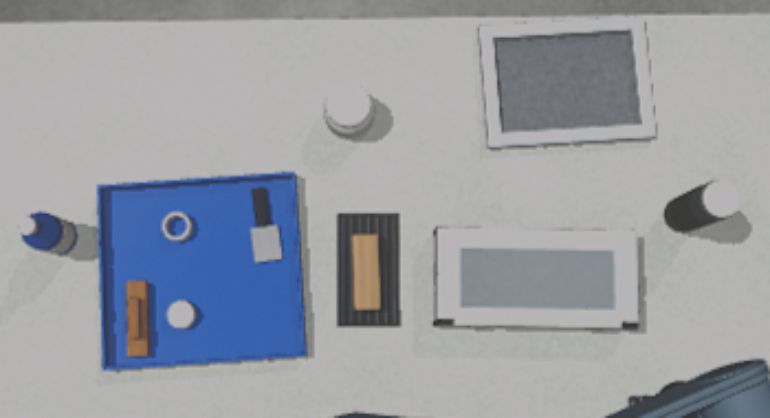

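Lid is flat at 69 mm from hinge to edge, the brush is on the mat, the other tools are untouched, and the arm is clear.

```bash
python3 -c "
from station import robot
print(robot.hand_in())"
```

```text
the job is handed in; nothing more can be done
None
```

The job is handed in: the brush is on the mat, all four squeegees are in the case and its lid is fully shut; the bare handle and the other tools are where they stood.

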